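# Cap, extend and lock the display-stand leg

### The job

In the cradle on the bench lies a telescopic stand leg: first push its blue foot cap fully home, then, with the orange cam lever still open, slide the sprung leg out until its yellow pointer is level with the red mark on the scale. Holding the leg there, squeeze the cam lever fully shut against the collar, and finish while still holding the leg in that squeeze, pointer at the mark: do not let go. Leave the other things on the table where they are.

Things in the scene. Friction and masses are not known exactly. Their poses are not given: they have to be found in the camera images.
- cradle: Plywood board, 150 x 420 x 12 mm, fixed to the table. Origin on the table, under the leg's axis. That axis is parallel to the cradle's y, over its origin (x = 0), 65 mm above the table; the leg extends towards +y. Steel scale bar 22 mm high at x = 55 to 81, y = -130 to 40 mm; grey rest 46 mm high under the leg at y = 55 mm.
- clamp_top (a point): Top centre of the grey clamp block (50 x 45 mm, 92 mm high, a screw head 12 mm higher) at the cradle's -y end, y = -185 mm; it holds the fixed inner tube, 20 mm diameter.
- mark (a point): The red length mark: top of a thin red blade (26 mm across the scale, 3 mm along it) on a rider sitting on the steel scale bar, 34 mm above the table; fixed, its place along the scale varies. Same axes as the cradle.
- pointer (a point): Tip of the yellow pointer (4 mm wide), which is carried by the leg's collar and reaches out low over the scale on the +x side of the cradle, 58 mm from the leg's axis and 27 mm above the table. Level with the mark means the same y in the cradle's frame as the mark.
- collar (a point): Centre of the black collar of the sliding leg, on the leg's axis, 65 mm above the table; axes as the cradle's, same y as the pointer. Collar 30 mm long in y, 36 mm high. Fixed flat cheek at x = -20 mm; the cam lever's outer face opposite, at x = +24 mm shut, up to +36 mm open. It is squeezed across x from above, fingers level with the axis: 56 mm wide open, 44 mm shut.
- finger_plate (a point): Centre of the -y face of the grey finger plate, upright, 110 mm wide in x (55 mm either side), 36 mm high, 6 mm thick, fixed on the collar 15 mm to +y of its centre. Fingers standing open on both sides of the collar can push the leg out (+y) with it. Beyond it the leg's white tube, 28 mm diameter, runs on to +y.
- leg: The whole sliding leg (collar, finger plate, white tube, with cam lever and foot cap on it, 0.35 kg); origin at the collar's centre, axes as the cradle's.
- leg_ext (a joint): How far the leg is slid out, m: 0 at its inner stop, 0.11 at most, grows towards the cradle's +y; the collar centre is then at y = -0.100 + value in the cradle's frame. A spring of about 2.5 N pulls it back to 0 whenever it is not held or locked.
- cam_lever (a joint): Opening of the orange cam lever (plate 28 mm long in y, 34 mm high), m: 0 shut, up to 0.012 open; it slides along the cradle's x, stiff (about 8 N, about 15 N over the last 2 mm), and stays where it is left; shut, it locks the leg. Starts open.
- cam_face (a point): Centre of the cam lever's flat outer face, which looks to the cradle's +x; pushing it towards -x shuts it.
- foot_cap (a joint): How far the blue foot cap stands off the leg's end, m: 0 fully home, up to 0.016; it slides along the leg's axis, takes about 5 N and stays where it is left. It is pushed towards the cradle's -y.
- cap_end (a point): Centre of the flat outer end of the blue foot cap (36 mm diameter, 26 mm long), at the +y end of the leg, on its axis, 65 mm above the table, at y = 112 mm + foot_cap + leg_ext in the cradle's frame. Free space beyond it.
- paint_cup: Bystander: open white plastic cup, 84 mm across the rim, 110 mm high, standing; origin under it.
- glue: Bystander: white glue bottle with blue cap, 44 mm diameter, 120 mm high; origin under it.
- brush: Bystander: flat brush, 200 mm long, lying; origin under its middle.
- window_frame: Bystander: mint-green model window frame, 102 x 100 mm, 12 mm high, lying flat; origin under its centre.
- arch: Bystander: plaster arch, 130 mm wide, 90 mm high, 30 mm thick; origin under its centre.
- sanding_block: Bystander: cork sanding block 70 x 45 x 30 mm; origin under it.

How it is judged:
On the way, in this order (a step that is already met when the one before it is completed fails the run):
1. the foot cap is fully home (within 2.5 mm), the leg not yet slid out to the mark (value of joint foot_cap below 0.0025 m and y of pointer in the frame of mark below -0.01 m), for 0.1 s.
2. the robot holds the leg with the pointer within 4 mm of the mark, the cam lever still open (more than 4 mm) (y of pointer in the frame of mark between -0.004 and 0.004 m and value of joint cam_lever above 0.004 m and contact force between the fingers and leg above 0.5 N), for 0.15 s.
3. the cam lever is shut (within 3 mm) with the leg held at the mark (y of pointer in the frame of mark between -0.004 and 0.004 m and value of joint cam_lever below 0.003 m and contact force between the fingers and leg above 3 N), for 0.2 s.
At the end, for the whole second after the job is handed in: At the end the foot cap is home within 2.5 mm, the pointer within 4 mm of the mark along the scale, the cam lever shut within 3 mm, the leg at rest, and the fingers still hold the leg with more than 3 N (all of step 3 and value of joint foot_cap below 0.0025 m and velocity of joint leg_ext between -0.01 and 0.01 m/s); the arm keeps its last pose, push and grip.
It fails at once if a bystander is moved more than 20 mm (distance of any of paint_cup, glue, brush, window_frame, arch, sanding_block from where it was at the start of the episode above 0.02 m).
It also fails if it takes over 48 s, if anything falls off the work surface, if the arm or the gripper's body presses on something with over 40 N, if the wrist force passes 120 N, or if a joint passes its speed limit or range.

### The arm

A 7-joint arm with a two-finger parallel gripper is mounted at the origin on the work surface. World frame = base frame: x ahead of the robot, y to its left, z up, the work surface at z = 0. Lengths are in m, angles in rad, forces in N, time in s.
With the tool pointing down it reaches from about 0.425 to 0.875 m from the base axis. Payload 8.4 kg.
Tool frame: the origin (TCP) lies midway between the tips of the shut fingers; the grasp point (between the pads) lies hold_point_z behind it (hold_point_z is the distance from the TCP to the grasp point, in m); z points along the fingers, y is the line along which they close (so a half turn about z gives the same grasp; the last joint's range is limited). The gripper opens to 85 mm and grips with 20 to 120 N. Pads are 22 mm wide; open, the fingers measure 114 mm over their backs; the gripper's body (76 mm by 85 mm) begins 54 mm behind the grasp point. The pads swing forward as they close: fully open they stand 13 mm farther back than shut.
Start: joints at [1.051, 0.333, 0.04, 1.465, -0.013, 1.343, -0.059], TCP at [0.265, -0.593, 0.204] pointing down, gripper open.
Joint ranges: [-2.58, 2.58], [-0.38, 2.09], [-1.3, 1.39], [0.25, 2.4], [-1.5, 4.64], [0.08, 2.09], [-2.65, 2.65]. Speed limits (rad/s): [2.22, 2.22, 2.79, 2.79, 3.14, 3.14, 3.14].

### API

Orientations are given as a unit quaternion [x, y, z, w].
In Python, from workcell import get_state, snapshot, sign_off, recognise, hold_point_z gives the robot as it stands.
- The arm moves only by the tool servo_tool, never from a script. Its argument "series" is a list of rows, each an object of numbers: "tx", "ty", "tz": the shift along the tool's x, y, z in mm; "twist": the turn about the tool's z in rad. A call has 1 to 8 rows; each row shifts and turns the commanded pose from where the row before left it, along the tool's axes as they then stand; what a row does not reach is not made up. A row lasts 1/10 s, in which the tool goes at most 50 mm and 8.59 degrees, less where a joint would pass 70% of its speed; a pose out of reach is approached as far as the arm can. A call with a gripper value outside its range is refused whole. "fingers" is the finger opening in mm, from 0 to 85.4, set as the call begins (left out, the last holds). The fingers move at their own pace and stop on an object; "grip_force" is the grip in N (left out, the last holds). Time passes only in rows, so rows that do not move let the fingers close. It gives the time, the measured TCP pose, the force, the opening and the grip force at its end, in the units of the state.
- get_state(): the state, without advancing time (a new reading comes with each control period).
- snapshot(name): name is "scene" or "top" or "wrist"; returns a dict with "frame" (400x640x3 uint8, red, green, blue), "fx", "fy", "cx", "cy" (pixels), "R" (3x3) and "t" (3): a world point X has camera coordinates R X + t. Camera axes: x right, y down, z forward; pixel columns grow to the right and rows downward; lengths in m; the calibration is good to about 2 mm. A picture is of the moment at which its call begins. There is no depth.
- sign_off(): hands the job in; it is judged then, once.
Trained networks look in a picture, given as the dict that the camera call returned (one of the last four; its "shot" number tells which), for a name from the list of things; names that differ only in an ending like _2 or _b are one class to them, and where a whole thing is asked for, a point or a joint stands for the part that bears it (a point fixed in the world has none). Each returns a list of dicts, best first, with "p" (0 to 1); they miss things now and then, are a little off and sometimes report something else, mostly with a low value. They report only what shows in the picture. A call takes as long as a camera call.
- recognise(name, picture): "point" ([row, column] as shares, 0 to 1, of the picture: columns of its width, rows of its height, amid what is visible of it).
The state is a dict: "time": time; "joints": joint angles; "joint_velocities": joint speeds; "joint_torque": joint torques, N m; "eef_pos": TCP position; "tcp_rot": TCP orientation; "contact_force": force on the tool from outside, world axes, zero at the start; "moment": the same for the moment, N m; "width": finger opening in m; "grip_force": force on a finger pad.
Only numpy, scipy, OpenCV 4.12 (cv2) and the standard library are available. Lean on these libraries where they do the work, as an engineer would, in place of code of your own. Each camera call takes 0.05 s, during which the arm holds its last target. There are 200 camera calls.

## Working session

There is one attempt and no reset: what is moved stays moved. The work goes in short steps, Python scripts to look and compute and a tool call to move; the robot and the scene stay as the last step left them, time stands still between calls to the robot, and variables do not carry over. Pictures are saved under pics/ and viewed, at most 10 in all, crops included, and the job is handed in when it is done.

Besides the shell and the picture viewer there is one more tool, called after "Call:" as name(argument=value, ...), one argument or row to a line, values as JSON. servo_tool: Moves the arm, as the interface text tells. Its arguments: {"type":"object","properties":{"series":{"type":"array","items":{"type":"object","properties":{"tx":{"type":"number"},"ty":{"type":"number"},"tz":{"type":"number"},"twist":{"type":"number"}}}},"fingers":{"type":"number"},"grip_force":{"type":"number"}},"required":["series"]}

```bash
ls; mkdir -p pics; cat > h.py <<'E'
import numpy as np, cv2
from workcell import *
def save(p,n): cv2.imwrite('pics/'+n,p['frame'][:,:,::-1])
def rays(p,pt):
    v=pt[0]*400;u=pt[1]*640
    R=np.array(p['R']);t=np.array(p['t'])
    d=R.T@np.array([(u-p['cx'])/p['fx'],(v-p['cy'])/p['fy'],1]); return -R.T@t,d
def atz(p,pt,z):
    c,d=rays(p,pt); return c+d*(z-c[2])/d[2]
def tri(obs):
    A=np.zeros((3,3));b=np.zeros(3)
    for p,pt in obs:
        c,d=rays(p,pt);d=d/np.linalg.norm(d);M=np.eye(3)-np.outer(d,d);A+=M;b+=M@c
    return np.linalg.solve(A,b)
E
python3 - <<'E'
from h import *
print(get_state()); print(hold_point_z() if callable(hold_point_z) else hold_point_z)
Z=dict(clamp_top=.1,mark=.034,pointer=.027,collar=.083,finger_plate=.065,cam_face=.065,cap_end=.065,foot_cap=.065,paint_cup=.05,glue=.06,brush=.01,window_frame=.01,arch=.05,sanding_block=.03)
for c in('top','scene'):
    p=snapshot(c);save(p,c+'0.png')
    for n in Z:
        for r in recognise(n,p)[:2]: print(c,n,round(r['p'],2),np.round([r['point'][0]*400,r['point'][1]*640]),atz(p,r['point'],Z[n]).round(3))
E
```

```text
pics
{'time': 0.0, 'joints': array([ 1.05077545,  0.33387135,  0.03988371,  1.46627603, -0.01339689,
        1.34330968, -0.05851728]), 'joint_velocities': array([ 0.00170259, -0.00141985,  0.00014115,  0.000631  ,  0.00080319,
        0.00140049,  0.00068478]), 'joint_torque': array([ 8.59632055e-04, -6.58555412e+01,  1.36584822e+00, -4.05566239e+01,
        1.68492791e-02,  1.24847889e-02, -3.31837248e-05]), 'eef_pos': array([ 0.2652896 , -0.59284604,  0.20354469]), 'tcp_rot': array([ 9.77949474e-01,  2.08840099e-01, -2.21973508e-04, -7.67746102e-04]), 'contact_force': array([-0.65617435,  0.4817425 ,  0.0361289 ]), 'moment': array([-0.01856711, -0.01071622,  0.05342657]), 'grip_force': 0.0, 'width': 0.08525931735878894}
0.0187
top clamp_top 0.67 [226. 325.] [ 0.555 -0.04   0.1  ]
top mark 0.42 [203. 454.] [ 0.612 -0.428  0.034]
top pointer 0.87 [226. 330.] [ 0.565 -0.057  0.027]
top collar 0.72 [229. 331.] [ 0.548 -0.056  0.083]
top collar 0.66 [207. 183.] [0.637 0.36  0.083]
top finger_plate 0.71 [221. 329.] [ 0.573 -0.051  0.065]
top cam_face 0.67 [168. 399.] [ 0.721 -0.269  0.0
[... 783 characters left out ...]
5]
scene finger_plate 0.58 [213. 356.] [0.58  0.073 0.065]
scene cap_end 0.66 [215. 357.] [0.581 0.08  0.065]
scene foot_cap 0.78 [219. 353.] [0.598 0.086 0.065]
scene paint_cup 0.8 [310. 416.] [0.635 0.348 0.05 ]
scene paint_cup 0.49 [213. 332.] [0.621 0.03  0.05 ]
scene glue 0.88 [131. 294.] [ 0.516 -0.347  0.06 ]
scene brush 0.67 [229. 264.] [ 0.774 -0.047  0.01 ]
scene window_frame 0.63 [312. 495.] [0.474 0.421 0.01 ]
scene window_frame 0.58 [181. 337.] [ 0.505 -0.114  0.01 ]
scene arch 0.62 [217. 353.] [0.583 0.066 0.05 ]
scene arch 0.56 [164. 243.] [ 0.725 -0.276  0.05 ]
scene sanding_block 0.71 [141. 258.] [ 0.624 -0.393  0.03 ]
scene sanding_block 0.43 [310. 417.] [0.619 0.34  0.03 ]
```

```bash
python3 - <<'E'
import cv2
a=cv2.imread('pics/top0.png')[130:300,150:480];b=cv2.imread('pics/scene0.png')[100:280,220:440]
cv2.imwrite('pics/a.png',cv2.resize(a,(800,412),interpolation=3));cv2.imwrite('pics/b.png',cv2.resize(b,(733,600),interpolation=3))
E
```

```text
(no output)
```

View pics/a.png

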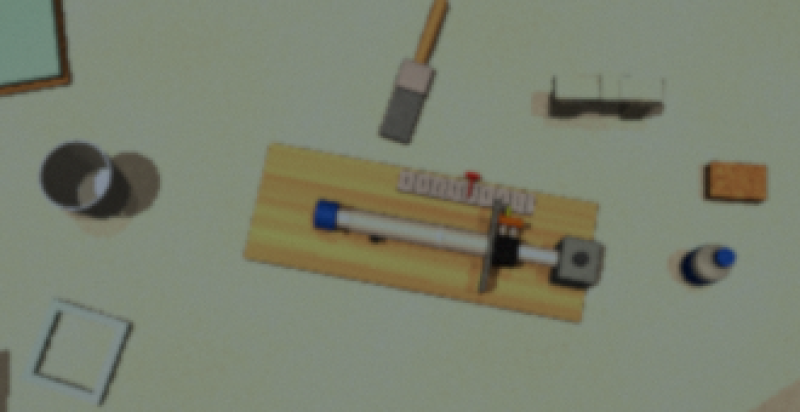

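View pics/b.png

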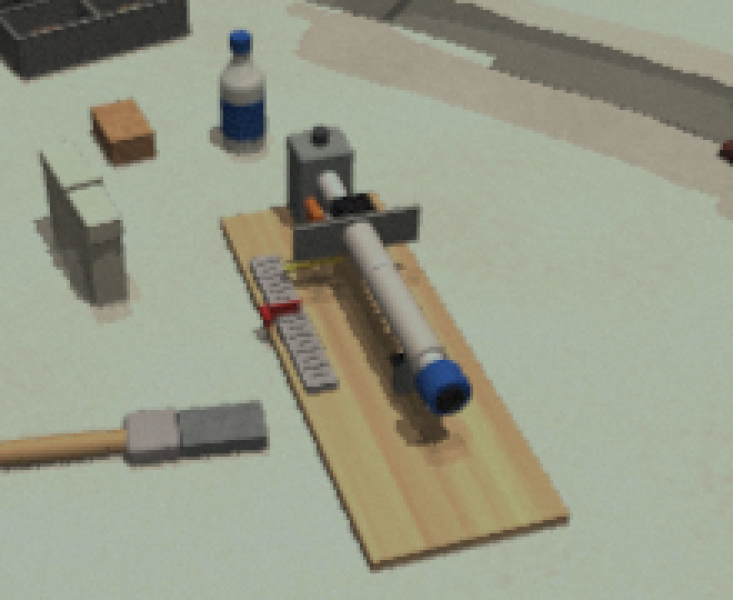

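The top crop shows the board with its corners at crop pixels (270,143), (598,203), (580,322) and (246,258). The blue cap is at (326,215) on the left, the clamp screw at (580,258) and the red mark blade at about (472,178). The scene crop shows the same layout, with the space beyond the cap free.

```bash
python3 - <<'E'
from h import *
p=snapshot('top'); s=330/800
f=lambda c,r,z: atz(p,[(130+r*170/412)/400,(150+c*s)/640],z)[:2]
img=np.array([f(*q,.012) for q in[(270,143),(598,203),(580,322),(246,258)]])
loc=np.array([[.075,.21],[.075,-.21],[-.075,-.21],[-.075,.21]])
# y extents assumed centred
a=img-img.mean(0);b=loc
th=np.arctan2((b[:,0]*a[:,1]-b[:,1]*a[:,0]).sum(),(b*a).sum());R=np.array([[np.cos(th),-np.sin(th)],[np.sin(th),np.cos(th)]])
print('origin',img.mean(0),'yaw',th,'res',a-b@R.T)
for n,q in dict(screw=(580,258,.104),cap=(326,215,.065),mark=(472,178,.034),scaleL=(399,180,.022),collar=(505,250,.083)).items(): print(n,f(*q),(R.T@(f(*q)-img.mean(0))).round(4))
w=snapshot('wrist');print(w['fx'],np.array(w['R']).round(3),(-np.array(w['R']).T@w['t']).round(3))
E
```

```text
origin [ 0.57145025 -0.03999035] yaw -0.24506771848927697 res [[-1.31478911e-03 -7.41310580e-04]
 [-7.77338853e-05  2.03975175e-03]
 [ 8.46787921e-04  2.39218501e-03]
 [ 5.45735070e-04 -3.69062618e-03]]
screw [ 0.51515893 -0.21318852] [-0.0126 -0.1817]
cap [0.58834686 0.07446393] [-0.0114  0.1151]
mark [ 0.62942706 -0.10387941] [ 0.0717 -0.0479]
scaleL [ 0.63470204 -0.01445451] [0.0552 0.0401]
collar [ 0.53200374 -0.13151644] [-0.0161 -0.0984]
300.0941693602656 [[ 0.408 -0.913  0.001]
 [-0.879 -0.393  0.269]
 [-0.245 -0.11  -0.963]] [ 0.329 -0.565  0.374]
```

Call:
servo_tool(
  series=[
    {"twist":-0.13},
    {"twist":-0.13},
    {"twist":-0.13},
    {"twist":-0.13},
    {"twist":-0.13},
    {"twist":-0.13},
    {"twist":-0.125},
    {},
  ],
  fingers=0,
)

```text
validation failed for argument at $.se...
```

Call:
servo_tool(
  series=[
    {"tx":43,"ty":13},
    {"tx":43,"ty":13},
    {"tx":43,"ty":13},
    {"tx":43,"ty":13},
    {"tx":43,"ty":13},
    {"tx":43,"ty":13},
    {"tx":43,"ty":13},
    {"tx":43,"ty":13},
  ],
)

```text
validation failed for argument at $.se...
```

Call:
servo_tool(
  series=[
    {"tx":43,"ty":15},
    {"tx":43,"ty":15},
    {"tx":43,"ty":15},
    {"tx":43,"ty":15},
    {},
  ],
)

```text
validation failed for argument at $.se...
```

Call:
servo_tool(
  series=[
    {"tx":0,"ty":0,"tz":0,"twist":-0.13},
    {"tx":0,"ty":0,"tz":0,"twist":-0.13},
    {"tx":0,"ty":0,"tz":0,"twist":-0.13},
    {"tx":0,"ty":0,"tz":0,"twist":-0.13},
    {"tx":0,"ty":0,"tz":0,"twist":-0.13},
    {"tx":0,"ty":0,"tz":0,"twist":-0.13},
    {"tx":0,"ty":0,"tz":0,"twist":-0.125},
    {"tx":0,"ty":0,"tz":0,"twist":0},
  ],
  fingers=0,
)

```text
time: 2.4
eef_pos: [0.2654, -0.5933, 0.2044]
tcp_rot: [0.788, 0.616, 0.0, -0.0]
contact_force: [0.6, 0.2, -0.1]
width: 0.0004
grip_force: 0.0
```

Call:
servo_tool(
  series=[
    {"tx":43,"ty":13,"tz":0,"twist":0},
    {"tx":43,"ty":13,"tz":0,"twist":0},
    {"tx":43,"ty":13,"tz":0,"twist":0},
    {"tx":43,"ty":13,"tz":0,"twist":0},
    {"tx":43,"ty":13,"tz":0,"twist":0},
    {"tx":43,"ty":13,"tz":0,"twist":0},
    {"tx":43,"ty":13,"tz":0,"twist":0},
    {"tx":43,"ty":13,"tz":0,"twist":0},
  ],
)

```text
time: 3.2
eef_pos: [0.4505, -0.2831, 0.2047]
tcp_rot: [0.79, 0.614, 0.0, 0.0]
contact_force: [1.4, -0.3, -0.3]
width: 0.0003
grip_force: 0.0
```

Call:
servo_tool(
  series=[
    {"tx":43,"ty":15,"tz":0,"twist":0},
    {"tx":43,"ty":15,"tz":0,"twist":0},
    {"tx":43,"ty":15,"tz":0,"twist":0},
    {"tx":43,"ty":15,"tz":0,"twist":0},
    {"tx":0,"ty":0,"tz":0,"twist":0},
    {"tx":0,"ty":0,"tz":0,"twist":0},
  ],
)

```text
time: 3.8
eef_pos: [0.5501, -0.1314, 0.2043]
tcp_rot: [0.788, 0.615, -0.0, -0.0]
contact_force: [-0.8, -0.6, -0.7]
width: 0.0002
grip_force: 0.0
```

```bash
python3 - <<'E'
from h import *
p=snapshot('wrist');save(p,'w1.png');s=get_state();print(s['time'],s['eef_pos'],s['tcp_rot'])
np.savez('w1.npz',**{k:p[k] for k in('fx','fy','cx','cy','R','t')})
a=-.245;R=np.array([[np.cos(a),-np.sin(a)],[np.sin(a),np.cos(a)]]);o=np.array([.5593,-.037])
print('tcp',R.T@(s['eef_pos'][:2]-o))
for n,z in dict(clamp_top=.092,mark=.034,pointer=.027,collar=.083,finger_plate=.083,cam_face=.083,cap_end=.065).items():
    for r in recognise(n,p)[:2]: print(n,round(r['p'],2),np.round([r['point'][0]*400,r['point'][1]*640]),(R.T@(atz(p,r['point'],z)[:2]-o)).round(4))
E
```

```text
3.85 [ 0.54951753 -0.13301861  0.20428934] [ 7.88964237e-01  6.14439052e-01 -2.87975623e-04 -1.36730557e-05]
tcp [ 0.01379958 -0.09552404]
clamp_top 0.96 [121. 326.] [ 0.018 -0.025]
mark 0.49 [141. 392.] [ 0.0917 -0.0455]
pointer 0.92 [127. 316.] [ 0.0073 -0.031 ]
collar 0.88 [126. 315.] [ 0.0079 -0.0296]
finger_plate 0.75 [127. 315.] [ 0.0075 -0.0303]
finger_plate 0.3 [195. 342.] [ 0.034  -0.0954]
cam_face 0.86 [194. 336.] [ 0.0284 -0.0942]
cam_face 0.48 [125. 314.] [ 0.0068 -0.0287]
```

View pics/w1.png

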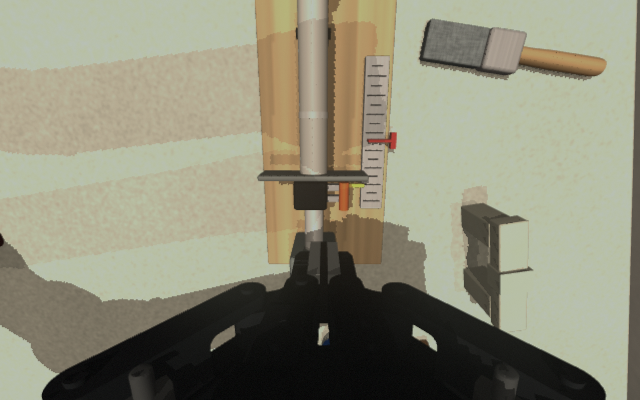

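The wrist view shows the black collar at pixel (311,194) and the orange lever at (344,195). The yellow pointer tip is at (364,185), the red blade at (378,141), and the finger plate's top edge runs from (259,177) to (369,175). The tool's x axis lies along the leg.

```bash
python3 - <<'E'
from h import *
p=dict(np.load('w1.npz'))
a=-.245;R=np.array([[np.cos(a),-np.sin(a)],[np.sin(a),np.cos(a)]]);o=np.array([.5593,-.037])
for n,(c,r,z) in dict(tubefar=(312.5,10,.079),tubenear=(313.5,165,.079),collar=(310.5,195,.083),plL=(259,177,.083),plR=(369,175,.083),ptr=(364,185,.027),ptr2=(352,185.5,.027),blade=(378,141,.034),blade2=(368,141,.034),scT=(377,57,.022),scB=(371,208,.022),scTL=(366,57,.022),scTR=(389,57,.022),lev=(344,195,.082),bdL=(260,100,.012),bdR=(393,100,.012)).items():
    print(n,(R.T@(atz(p,[r/400,c/640],z)[:2]-o)).round(4))
E
```

```text
tubefar [0.0063 0.0675]
tubenear [ 0.0058 -0.0662]
collar [ 0.0027 -0.0956]
plL [-0.0476 -0.0774]
plR [ 0.0601 -0.0755]
ptr [ 0.0633 -0.097 ]
ptr2 [ 0.0492 -0.0976]
blade [ 0.0761 -0.0459]
blade2 [ 0.065  -0.0459]
scT [0.0729 0.0413]
scB [ 0.0735 -0.1266]
scTL [0.0612 0.0413]
scTR [0.0857 0.0412]
lev [ 0.0361 -0.0958]
bdL [-0.0566 -0.0014]
bdR [ 0.0949 -0.0015]
```

Call:
servo_tool(
  series=[
    {"tx":44,"ty":-2,"tz":0,"twist":0},
    {"tx":44,"ty":-2,"tz":0,"twist":0},
    {"tx":44,"ty":-2,"tz":0,"twist":0},
    {"tx":44,"ty":-2,"tz":0,"twist":0},
    {"tx":44,"ty":0,"tz":0,"twist":0},
    {"tx":43,"ty":0,"tz":0,"twist":0},
    {"tx":0,"ty":0,"tz":0,"twist":0},
    {"tx":0,"ty":0,"tz":0,"twist":0},
  ],
)

```text
time: 5.0
eef_pos: [0.6057, 0.1256, 0.2042]
tcp_rot: [0.788, 0.616, -0.0, -0.0]
contact_force: [0.6, -0.4, 0.4]
width: 0.0001
grip_force: 0.0
```

```bash
cat >> h.py <<'E'
a=-.245;Rc=np.array([[np.cos(a),-np.sin(a)],[np.sin(a),np.cos(a)]]);o=np.array([.5651,-.0364])
def cr(X): return np.r_[Rc.T@(np.array(X)[:2]-o),X[2]].round(4)
E
python3 - <<'E'
from h import *
s=get_state();print(cr(s['eef_pos']),s['tcp_rot'])
p=snapshot('top')
for n in('cap_end','foot_cap'):
  for r in recognise(n,p)[:1]: print(n,r['p'],cr(atz(p,r['point'],.065)))
p=snapshot('wrist')
for n in('cap_end','foot_cap'):
  for r in recognise(n,p)[:1]: print(n,r['p'],cr(atz(p,r['point'],.065)))
E
```

```text
[1.000e-04 1.670e-01 2.042e-01] [ 7.87660198e-01  6.16109852e-01 -8.79388236e-05 -2.35100910e-04]
cap_end 0.27 [ 0.0103 -0.0631  0.065 ]
cap_end 0.92 [-0.001   0.1184  0.065 ]
foot_cap 0.71 [-0.0014  0.1176  0.065 ]
```

Descend beside the cap to z = 0.055, then push along -tool x.

Call:
servo_tool(
  series=[
    {"tx":0,"ty":0,"tz":40,"twist":0},
    {"tx":0,"ty":0,"tz":40,"twist":0},
    {"tx":0,"ty":0,"tz":40,"twist":0},
    {"tx":0,"ty":0,"tz":29,"twist":0},
    {"tx":0,"ty":0,"tz":0,"twist":0},
    {"tx":-8,"ty":0,"tz":0,"twist":0},
    {"tx":-8,"ty":0,"tz":0,"twist":0},
    {"tx":0,"ty":0,"tz":0,"twist":0},
  ],
)

```text
time: 6.1
eef_pos: [0.6031, 0.107, 0.0574]
tcp_rot: [0.789, 0.614, 0.001, 0.001]
contact_force: [0.4, -0.4, -0.1]
width: -0.0001
grip_force: 0.0
```

Call:
servo_tool(
  series=[
    {"tx":-4,"ty":0,"tz":0,"twist":0},
    {"tx":-4,"ty":0,"tz":0,"twist":0},
    {"tx":-4,"ty":0,"tz":0,"twist":0},
    {"tx":-4,"ty":0,"tz":0,"twist":0},
    {"tx":0,"ty":0,"tz":0,"twist":0},
  ],
)

```text
time: 6.6
eef_pos: [0.5982, 0.0933, 0.0559]
tcp_rot: [0.788, 0.615, 0.0, 0.0]
contact_force: [-1.5, -0.4, 4.2]
width: 0.0005
grip_force: 1.8
```

Call:
servo_tool(
  series=[
    {"tx":-3,"ty":0,"tz":0,"twist":0},
    {"tx":-3,"ty":0,"tz":0,"twist":0},
    {"tx":0,"ty":0,"tz":0,"twist":0},
  ],
)

```text
time: 6.9
eef_pos: [0.597, 0.0881, 0.056]
tcp_rot: [0.788, 0.615, 0.001, 0.0]
contact_force: [0.8, 2.2, 6.1]
width: -0.0003
grip_force: 2.8
```

```bash
python3 - <<'E'
from h import *
s=get_state();print(cr(s['eef_pos']),s['contact_force'],s['grip_force'])
E
```

```text
[0.0008 0.1286 0.056 ] [0.80294027 2.1704129  6.05263122] 2.8197156311944127
```

Call:
servo_tool(
  series=[
    {"tx":-3,"ty":0,"tz":0,"twist":0},
    {"tx":-3,"ty":0,"tz":0,"twist":0},
    {"tx":0,"ty":0,"tz":0,"twist":0},
  ],
)

```text
time: 7.2
eef_pos: [0.5956, 0.0823, 0.056]
tcp_rot: [0.788, 0.615, 0.001, 0.0]
contact_force: [0.7, 1.6, 5.7]
width: 0.0001
grip_force: 3.0
```

```bash
python3 - <<'E'
from h import *
s=get_state();print(cr(s['eef_pos']),s['contact_force'],s['grip_force'])
p=snapshot('scene')['frame'][140:280,280:440,::-1]; cv2.imwrite('pics/s2.png',cv2.resize(p,(640,560),interpolation=3))
E
```

```text
[0.0008 0.1226 0.056 ] [0.66105097 1.58706629 5.66173367] 2.9945987183600664
```

View pics/s2.png

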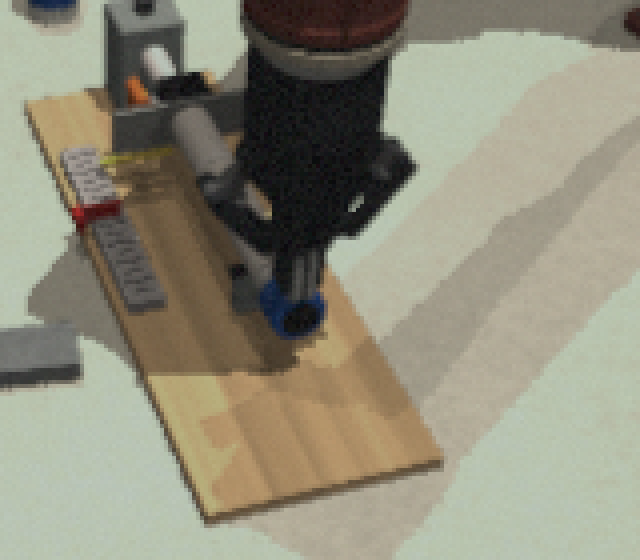

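The scene crop shows the closed fingers in front of the cap at (300,310), with the blue ring visible around the dark tips. The leg has not moved. I'll keep pushing until the force rises.

Call:
servo_tool(
  series=[
    {"tx":-3,"ty":0,"tz":0,"twist":0},
    {"tx":-2,"ty":0,"tz":0,"twist":0},
    {"tx":0,"ty":0,"tz":0,"twist":0},
  ],
)

```text
time: 7.55
eef_pos: [0.5945, 0.0776, 0.0561]
tcp_rot: [0.788, 0.616, 0.001, 0.0]
contact_force: [0.9, 3.5, 5.3]
width: 0.0001
grip_force: 3.0
```

```bash
python3 - <<'E'
from h import *
s=get_state();print(cr(s['eef_pos']),s['contact_force'],s['grip_force'])
E
```

```text
[0.0009 0.1177 0.0561] [0.86775151 3.45291529 5.27477876] 3.0045364378747763
```

Call:
servo_tool(
  series=[
    {"tx":-2,"ty":0,"tz":0,"twist":0},
    {"tx":-2,"ty":0,"tz":0,"twist":0},
    {"tx":0,"ty":0,"tz":0,"twist":0},
  ],
)

```text
time: 7.85
eef_pos: [0.5935, 0.0738, 0.0561]
tcp_rot: [0.788, 0.616, 0.001, 0.0]
contact_force: [1.0, 4.1, 5.7]
width: -0.0002
grip_force: 3.0
```

```bash
python3 - <<'E'
from h import *
s=get_state();print(cr(s['eef_pos']),s['contact_force'],s['grip_force'])
p=snapshot('wrist');save(p,'w3.png')
E
```

```text
[0.0008 0.1138 0.0561] [0.9530148  4.14171581 5.70852842] 3.01891595188863
```

View pics/w3.png

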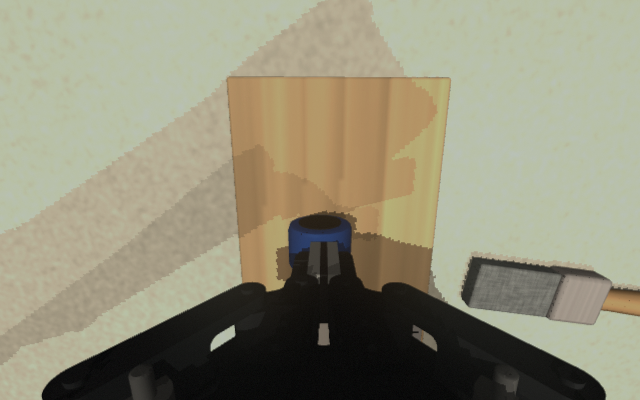

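```bash
python3 - <<'E'
from h import *
s=get_state();p=snapshot('wrist');R=np.array(p['R']);t=np.array(p['t'])
def pj(X): c=R@X+t; return (p['cx']+p['fx']*c[0]/c[2]).round(1),(p['cy']+p['fy']*c[1]/c[2]).round(1)
print('tcp',pj(s['eef_pos']))
for y in(.112,.125):
  for z in(.047,.065,.083):
    q=Rc@[0,y]+o;print(y,z,pj(np.r_[q,z]))
for r in(217,232,255):
  for z in (.083,.065,.047): print(r,z,cr(atz(p,[r/400,320/640],z)))
for n in('cap_end','foot_cap'): print(n,[(r['p'],r['point'][0]*400,r['point'][1]*640) for r in recognise(n,p)[:1]])
cv2.imwrite('pics/c3.png',cv2.resize(p['frame'][180:320,240:400,::-1],(686,600),interpolation=2))
E
```

```text
tcp (np.float64(320.8), np.float64(239.4))
0.112 0.047 (np.float64(319.6), np.float64(236.6))
0.112 0.065 (np.float64(319.2), np.float64(248.0))
0.112 0.083 (np.float64(318.8), np.float64(262.0))
0.125 0.047 (np.float64(319.5), np.float64(217.1))
0.125 0.065 (np.float64(319.2), np.float64(226.8))
0.125 0.083 (np.float64(318.7), np.float64(238.7))
217 0.083 [0.0007 0.1366 0.083 ]
217 0.065 [0.0005 0.1308 0.065 ]
217 0.047 [0.0003 0.1251 0.047 ]
232 0.083 [0.0007 0.1286 0.083 ]
232 0.065 [0.0005 0.1219 0.065 ]
232 0.047 [0.0003 0.1151 0.047 ]
255 0.083 [0.0006 0.116  0.083 ]
255 0.065 [0.0004 0.1076 0.065 ]
255 0.047 [0.0002 0.0993 0.047 ]
cap_end [(0.79, 234.60000000000002, 317.696)]
foot_cap [(0.77, 231.6, 316.992)]
```

View pics/c3.png

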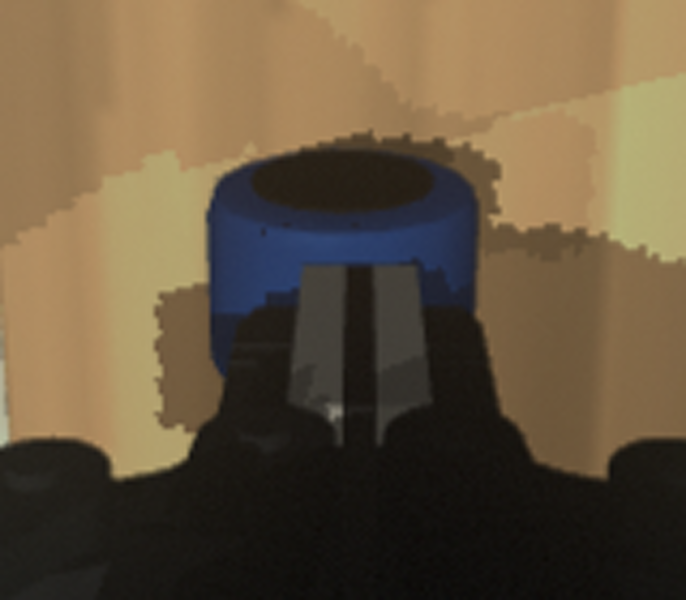

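The crop shows the cap's end face at image row 225 and its body from row 225 to 266, so y = 0.100 to 0.126 and the cap has hardly moved. The fingers seem to overlap the top of the cap. I'll check the tip height in the scene camera.

```bash
python3 - <<'E'
from h import *
s=get_state();p=snapshot('scene');R=np.array(p['R']);t=np.array(p['t'])
def pj(X): c=R@X+t; return np.array([p['cx']+p['fx']*c[0]/c[2],p['cy']+p['fy']*c[1]/c[2]])
q=[(pj(s['eef_pos']),(0,255,255)),(pj(s['eef_pos']+[0,0,.027]),(0,255,0)),(pj(np.r_[Rc@[0,.112]+o,.065]),(255,0,255)),(pj(np.r_[Rc@[0,.126]+o,.065]),(255,255,255))]
f=cv2.resize(p['frame'][160:250,310:400,::-1].copy(),(600,600),interpolation=3);k=600/90
for a,c in q: a=((a-[310,160]+.5)*k).astype(int);print(a);cv2.circle(f,tuple(a.tolist()),5,c,1)
cv2.imwrite('pics/s4.png',f);print(s['joint_torque'],s['moment'])
E
```

```text
[279 390]
[284 335]
[281 368]
[295 394]
[ 1.67006325e+00 -5.77285516e+01 -5.55641815e+00 -3.22494400e+01
  8.07439182e-01  5.23512214e-01  6.10893883e-03] [ 0.65925333 -0.08941346 -0.00409626]
```

View pics/s4.png

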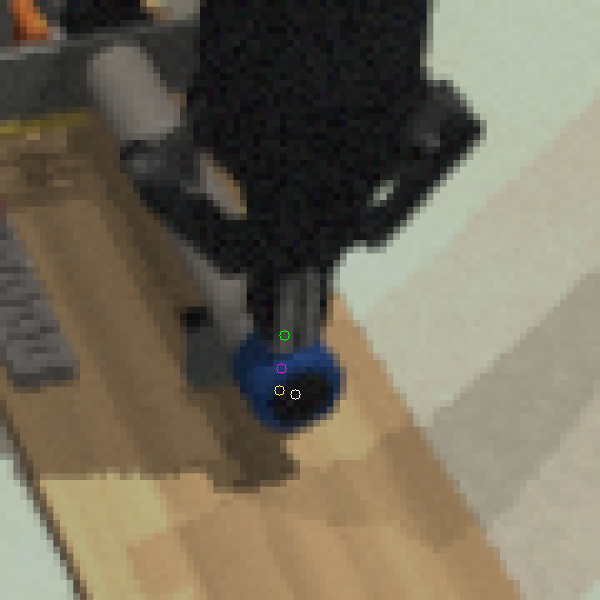

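The tips appear embedded in the cap without pushing it. I'll back off and see where the cap is.

Call:
servo_tool(
  series=[
    {"tx":10,"ty":0,"tz":0,"twist":0},
    {"tx":20,"ty":0,"tz":0,"twist":0},
    {"tx":20,"ty":0,"tz":0,"twist":0},
    {"tx":0,"ty":0,"tz":0,"twist":0},
    {"tx":0,"ty":0,"tz":0,"twist":0},
  ],
)

```text
time: 8.6
eef_pos: [0.605, 0.1215, 0.0559]
tcp_rot: [0.788, 0.616, -0.0, 0.0]
contact_force: [-3.7, -1.3, 10.8]
width: -0.0001
grip_force: 5.5
```

```bash
python3 - <<'E'
from h import *
s=get_state();print(cr(s['eef_pos']),s['contact_force'],s['grip_force'])
w=snapshot('wrist')['frame'][:,:,::-1]; w=w[150:390,200:440]
p=snapshot('scene');f=p['frame'][160:250,310:400,::-1]
cv2.imwrite('pics/m5.png',np.hstack([cv2.resize(w,(400,400),interpolation=3),cv2.resize(f,(400,400),interpolation=3)]))
R=np.array(p['R']);t=np.array(p['t'])
for y in(.112,.128):
  c=R@np.r_[Rc@[0,y]+o,.065]+t; print((p['cx']+p['fx']*c[0]/c[2]-310)*400/90+400,(p['cy']+p['fy']*c[1]/c[2]-160)*400/90)
p=snapshot('wrist');R=np.array(p['R']);t=np.array(p['t'])
for y in(.112,.128):
  c=R@np.r_[Rc@[0,y]+o,.065]+t; print((p['cx']+p['fx']*c[0]/c[2]-200)*400/240,(p['cy']+p['fy']*c[1]/c[2]-150)*400/240)
E
```

```text
[0.0004 0.1628 0.0559] [-3.74378991 -1.26439043 10.8135271 ] 5.462413150817156
585.1816990646143 243.53542650316223
596.1830882469834 262.92021301691295
200.4321762280592 283.54877567354197
200.27322287491225 245.74530822799878
```

View pics/m5.png

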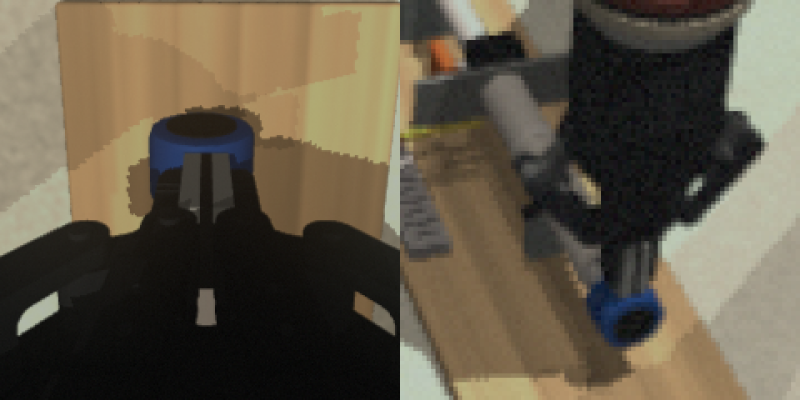

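The cap followed the tool, so the tips are stuck in it and dragged the leg out. I'll lift clear and let the leg return.

Call:
servo_tool(
  series=[
    {"tx":0,"ty":0,"tz":-15,"twist":0},
    {"tx":0,"ty":0,"tz":-25,"twist":0},
    {"tx":10,"ty":0,"tz":-30,"twist":0},
    {"tx":0,"ty":0,"tz":0,"twist":0},
    {"tx":0,"ty":0,"tz":0,"twist":0},
  ],
)

```text
time: 9.25
eef_pos: [0.6078, 0.1312, 0.1263]
tcp_rot: [0.788, 0.615, 0.0, 0.0]
contact_force: [0.8, -1.0, 0.1]
width: 0.0002
grip_force: 0.0
```

```bash
python3 - <<'E'
from h import *
s=get_state();print(s['time'],cr(s['eef_pos']),s['contact_force'],s['grip_force'])
p=snapshot('wrist');w=p['frame'][:,:,::-1][100:340,200:440]
q=snapshot('scene');f=q['frame'][130:250,280:400,::-1]
cv2.imwrite('pics/m6.png',np.hstack([cv2.resize(w,(400,400),interpolation=3),cv2.resize(f,(400,400),interpolation=3)]))
for r in range(180,300,12): print(r,cr(atz(p,[r/400,.5],.065))[1],end=' ')
R=np.array(q['R']);t=np.array(q['t'])
for y in(.112,.128):
  c=R@np.r_[Rc@[0,y]+o,.065]+t; print((q['cx']+q['fx']*c[0]/c[2]-280)*400/120+400,(q['cy']+q['fy']*c[1]/c[2]-130)*400/120)
E
```

```text
9.25 [0.0008 0.1729 0.1263] [ 0.80017466 -0.98263628  0.06888323] 0.0
180 0.1977 192 0.1881 204 0.1783 216 0.1683 228 0.158 240 0.1475 252 0.1368 264 0.1258 276 0.1145 288 0.103 638.8862742984608 282.6515698773717
647.1373161852375 297.1901597626847
```

View pics/m6.png

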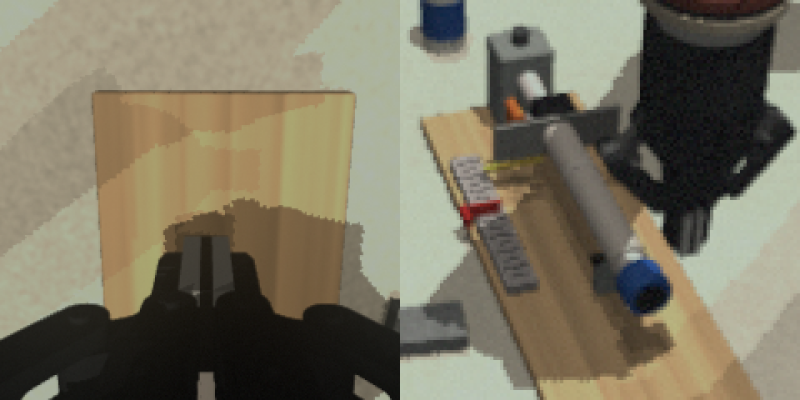

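```bash
python3 - <<'E'
from h import *
s=get_state()
for n,off,k in(('scene',(280,130),400/120),('wrist',(200,100),400/240)):
  q=snapshot(n);R=np.array(q['R']);t=np.array(q['t'])
  for dz in(0,.013,.027,.04):
    c=R@(s['eef_pos']+[0,0,dz])+t; print(n,dz,(q['cx']+q['fx']*c[0]/c[2]-off[0])*k+(400 if n=='scene' else 0),(q['cy']+q['fy']*c[1]/c[2]-off[1])*k)
E
```

```text
scene 0 678.207360173121 275.7544301413699
scene 0.013 679.9171502632134 261.20377189879275
scene 0.027 681.7956643720304 245.21723825373158
scene 0.04 683.5755874725512 230.06973395842522
wrist 0 201.6718573949181 232.37677244934068
wrist 0.013 201.32172938848092 246.96166266922538
wrist 0.027 200.8815311957892 265.29850575908483
wrist 0.04 200.39832933140104 285.42670463656975
```

The drawn tips sit about 22–27 mm above the reported TCP. The tips were therefore resting on top of the cap, whose top is at 0.083, while the reported z was 0.056. The leg has sprung back. I'll go about 24 mm lower this time and push again.

Call:
servo_tool(
  series=[
    {"tx":0,"ty":0,"tz":35,"twist":0},
    {"tx":0,"ty":0,"tz":35,"twist":0},
    {"tx":0,"ty":0,"tz":24,"twist":0},
    {"tx":0,"ty":0,"tz":0,"twist":0},
    {"tx":-10,"ty":0,"tz":0,"twist":0},
    {"tx":-8,"ty":0,"tz":0,"twist":0},
    {"tx":-8,"ty":0,"tz":0,"twist":0},
    {"tx":0,"ty":0,"tz":0,"twist":0},
  ],
)

```text
time: 10.25
eef_pos: [0.6018, 0.104, 0.0325]
tcp_rot: [0.789, 0.614, 0.0, 0.001]
contact_force: [-0.2, -0.3, 0.0]
width: 0.0006
grip_force: 0.0
```

Call:
servo_tool(
  series=[
    {"tx":-4,"ty":0,"tz":0,"twist":0},
    {"tx":-4,"ty":0,"tz":0,"twist":0},
    {"tx":0,"ty":0,"tz":0,"twist":0},
  ],
)

```text
time: 10.55
eef_pos: [0.5993, 0.0981, 0.0316]
tcp_rot: [0.788, 0.615, 0.0, 0.0]
contact_force: [0.2, 0.0, 0.4]
width: -0.0001
grip_force: 0.0
```

Call:
servo_tool(
  series=[
    {"tx":-4,"ty":0,"tz":0,"twist":0},
    {"tx":-3,"ty":0,"tz":0,"twist":0},
    {"tx":0,"ty":0,"tz":0,"twist":0},
  ],
)

```text
time: 10.85
eef_pos: [0.5977, 0.0923, 0.0316]
tcp_rot: [0.788, 0.616, 0.0, -0.0]
contact_force: [0.4, 4.2, 0.7]
width: 0.0001
grip_force: 1.9
```

Call:
servo_tool(
  series=[
    {"tx":-3,"ty":0,"tz":0,"twist":0},
    {"tx":-3,"ty":0,"tz":0,"twist":0},
    {"tx":-3,"ty":0,"tz":0,"twist":0},
    {"tx":0,"ty":0,"tz":0,"twist":0},
  ],
)

```text
time: 11.25
eef_pos: [0.5955, 0.0839, 0.0316]
tcp_rot: [0.788, 0.616, 0.001, -0.0]
contact_force: [1.3, 5.4, -0.8]
width: -0.0004
grip_force: 2.5
```

Call:
servo_tool(
  series=[
    {"tx":-2,"ty":0,"tz":0,"twist":0},
    {"tx":0,"ty":0,"tz":0,"twist":0},
  ],
)

```text
time: 11.45
eef_pos: [0.5955, 0.0839, 0.0318]
tcp_rot: [0.788, 0.616, 0.002, -0.001]
contact_force: [3.1, 9.4, -2.3]
width: -0.0001
grip_force: 5.2
```

Call:
servo_tool(
  series=[
    {"tx":-2,"ty":0,"tz":0,"twist":0},
    {"tx":0,"ty":0,"tz":0,"twist":0},
  ],
)

```text
time: 11.65
eef_pos: [0.5955, 0.0839, 0.0319]
tcp_rot: [0.787, 0.617, 0.003, -0.001]
contact_force: [6.2, 15.5, -4.4]
width: -0.0001
grip_force: 7.9
```

The force now climbs against a hard stop at y ≈ 0.124, so the cap is home. I'll retreat, rise, open the fingers and go over the collar.

Call:
servo_tool(
  series=[
    {"tx":15,"ty":0,"tz":0,"twist":0},
    {"tx":5,"ty":0,"tz":-35,"twist":0},
    {"tx":0,"ty":0,"tz":-40,"twist":0},
    {"tx":-20,"ty":0,"tz":-40,"twist":0},
    {"tx":-40,"ty":0,"tz":0,"twist":0},
    {"tx":-40,"ty":0,"tz":0,"twist":0},
    {"tx":-40,"ty":0,"tz":0,"twist":0},
    {"tx":-40,"ty":0,"tz":0,"twist":0},
  ],
  fingers=85,
)

```text
time: 12.45
eef_pos: [0.5546, -0.0782, 0.1464]
tcp_rot: [0.788, 0.615, -0.001, 0.0]
contact_force: [0.4, -0.1, -0.2]
width: 0.0852
grip_force: 0.0
```

Call:
servo_tool(
  series=[
    {"tx":-40,"ty":2,"tz":0,"twist":0},
    {"tx":-24,"ty":0,"tz":0,"twist":0},
    {"tx":0,"ty":0,"tz":0,"twist":0},
    {"tx":0,"ty":0,"tz":0,"twist":0},
  ],
)

```text
time: 12.85
eef_pos: [0.5416, -0.1391, 0.1463]
tcp_rot: [0.789, 0.615, -0.0, -0.0]
contact_force: [0.7, 0.8, 0.5]
width: 0.085
grip_force: 0.0
```

```bash
python3 - <<'E'
from h import *
s=get_state();print(s['time'],cr(s['eef_pos']),s['tcp_rot'],s['width'])
p=snapshot('wrist');save(p,'w7.png');np.savez('w7.npz',**{k:p[k] for k in('fx','fy','cx','cy','R','t')})
hsv=cv2.cvtColor(p['frame'],cv2.COLOR_RGB2HSV)
def blob(n,lo,hi,z):
    m=cv2.inRange(hsv,lo,hi);k,l,st,ce=cv2.connectedComponentsWithStats(m)
    for i in sorted(range(1,k),key=lambda i:-st[i,4])[:3]: print(n,st[i],ce[i].round(1),cr(atz(p,[(ce[i][1]+.5)/400,(ce[i][0]+.5)/640],z)))
blob('red',(0,170,90),(5,255,255),.034);blob('yellow',(24,170,100),(34,255,255),.027);blob('orange',(8,190,100),(16,255,255),.082)
q=snapshot('top')
for n,z in(('cap_end',.065),('foot_cap',.065)):
  for r in recognise(n,q)[:1]: print(n,r['p'],cr(atz(q,r['point'],z)))
h=cv2.cvtColor(q['frame'],cv2.COLOR_RGB2HSV)[190:240,260:320];m=cv2.inRange(h,(105,150,40),(125,255,255));ys,xs=np.nonzero(m)
print('blue',len(xs),xs.min()+260,xs.max()+260,[cr(atz(q,[(ys[xs==c].mean()+190.5)/400,(c+260+e)/640],.065)) for c,e in((xs.min(),0),(xs.max(),1))])
E
```

```text
12.85 [ 0.0022 -0.1054  0.1463] [ 7.88654931e-01  6.14835902e-01 -4.12899349e-04 -2.05354651e-04] 0.0850324584213395
red [385 125  33  18 159] [408.5 133.5] [ 0.0819 -0.0478  0.034 ]
cap_end 0.57 [-0.0026 -0.0005  0.065 ]
blue 76 285 293 [array([-0.012 ,  0.1101,  0.065 ]), array([0.0056, 0.0874, 0.065 ])]
```

Call:
servo_tool(
  series=[
    {"tx":0,"ty":0,"tz":30,"twist":0},
    {"tx":0,"ty":0,"tz":30,"twist":0},
    {"tx":0,"ty":1,"tz":20,"twist":0},
    {"tx":0,"ty":0,"tz":12,"twist":0},
    {"tx":0,"ty":0,"tz":12,"twist":0},
    {"tx":0,"ty":0,"tz":10,"twist":0},
    {"tx":0,"ty":0,"tz":8,"twist":0},
    {"tx":0,"ty":0,"tz":0,"twist":0},
  ],
)

```text
time: 13.85
eef_pos: [0.5425, -0.1389, 0.0236]
tcp_rot: [0.788, 0.615, -0.0, -0.0]
contact_force: [-0.8, 1.1, 0.8]
width: 0.0852
grip_force: 0.0
```

```bash
python3 - <<'E'
from h import *
s=get_state();print(s['time'],cr(s['eef_pos']),s['contact_force'])
p=snapshot('wrist');save(p,'w8.png');np.savez('w8.npz',**{k:p[k] for k in('fx','fy','cx','cy','R','t')})
q=snapshot('scene');save(q,'s8.png')
w=cv2.resize(p['frame'][60:300,180:480,::-1],(500,400),interpolation=3);f=cv2.resize(q['frame'][130:210,275:335,::-1],(300,400),interpolation=3)
cv2.imwrite('pics/m8.png',np.hstack([w,f]))
E
```

```text
13.85 [ 0.003  -0.1049  0.0236] [-0.76529844  1.13262606  0.79744753]
```

View pics/m8.png

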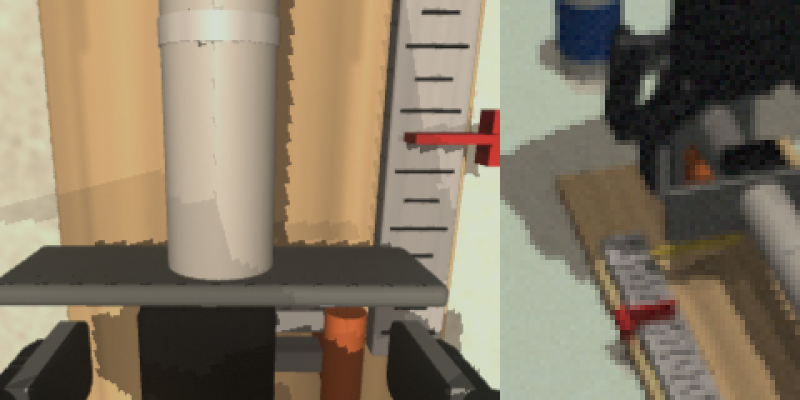

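The last view shows the open fingers on both sides of the collar, behind the plate. Tips are at crop (60,325) and (415,330), and the red blade is at (440,138). Now I'll push +y to find the plate contact.

Call:
servo_tool(
  series=[
    {"tx":3,"ty":0,"tz":0,"twist":0},
    {"tx":3,"ty":0,"tz":0,"twist":0},
    {"tx":0,"ty":0,"tz":0,"twist":0},
  ],
)

```text
time: 14.25
eef_pos: [0.5449, -0.1325, 0.0249]
tcp_rot: [0.788, 0.616, 0.0, 0.0]
contact_force: [0.3, 0.6, 0.3]
width: 0.0853
grip_force: 0.0
```

Call:
servo_tool(
  series=[
    {"tx":2,"ty":0,"tz":0,"twist":0},
    {"tx":0,"ty":0,"tz":0,"twist":0},
  ],
)

```text
time: 14.45
eef_pos: [0.5451, -0.1309, 0.0246]
tcp_rot: [0.788, 0.616, 0.0, 0.0]
contact_force: [-0.3, 0.5, -0.3]
width: 0.085
grip_force: 0.0
```

Call:
servo_tool(
  series=[
    {"tx":2,"ty":0,"tz":0,"twist":0},
    {"tx":0,"ty":0,"tz":0,"twist":0},
  ],
)

```text
time: 14.65
eef_pos: [0.5454, -0.1295, 0.0244]
tcp_rot: [0.788, 0.615, -0.0, 0.0]
contact_force: [-0.4, -0.8, 0.4]
width: 0.0851
grip_force: 0.0
```

Call:
servo_tool(
  series=[
    {"tx":2,"ty":0,"tz":0,"twist":0},
    {"tx":0,"ty":0,"tz":0,"twist":0},
  ],
)

```text
time: 14.85
eef_pos: [0.5458, -0.1277, 0.0244]
tcp_rot: [0.788, 0.615, -0.0, 0.0]
contact_force: [0.1, -2.3, 1.0]
width: 0.0847
grip_force: 1.1
```

```bash
python3 - <<'E'
from h import *
s=get_state();print(s['time'],cr(s['eef_pos']),Rc.T@s['contact_force'][:2],s['grip_force'])
p=dict(np.load('w8.npz'))
for c,r in((410,138),(440,138),(470,138)): print('mark',cr(atz(p,[(60+r*.6)/400,(180+c*.6)/640],.034)))
for c,r in((240,290),(240,303)): print('plate top/bottom of near edge',cr(atz(p,[(60+r*.6)/400,(180+c*.6)/640],.083)))
E
```

```text
14.85 [ 0.0034 -0.0932  0.0244] [ 0.68860759 -2.18252231] 1.1348838731646538
mark [ 0.0579 -0.047   0.034 ]
mark [ 0.0672 -0.047   0.034 ]
mark [ 0.0765 -0.047   0.034 ]
plate top/bottom of near edge [ 0.0048 -0.0787  0.083 ]
plate top/bottom of near edge [ 0.0048 -0.082   0.083 ]
```

Call:
servo_tool(
  series=[
    {"tx":5,"ty":0,"tz":0,"twist":0},
    {"tx":8,"ty":0,"tz":0,"twist":0},
    {"tx":8,"ty":0,"tz":0,"twist":0},
    {"tx":8,"ty":0,"tz":0,"twist":0},
    {"tx":8,"ty":0,"tz":0,"twist":0},
    {"tx":7,"ty":0,"tz":0,"twist":0},
    {"tx":5,"ty":0,"tz":0,"twist":0},
    {"tx":0,"ty":0,"tz":0,"twist":0},
  ],
)

```text
time: 15.65
eef_pos: [0.5581, -0.0786, 0.0245]
tcp_rot: [0.788, 0.616, 0.0, -0.0]
contact_force: [1.3, -2.4, -0.7]
width: 0.085
grip_force: 1.0
```

```bash
python3 - <<'E'
from h import *
s=get_state();print(s['time'],cr(s['eef_pos']),Rc.T@s['contact_force'][:2],s['grip_force'])
p=snapshot('wrist');save(p,'w9.png')
g=p['frame'].astype(int)
for c in(300,330,350): # plate edge profile below the tube sides
    print(c,[(r,*g[r,c]) for r in range(196,250,3)])
hsv=cv2.cvtColor(p['frame'],cv2.COLOR_RGB2HSV)
for n,lo,hi,z in(('red',(0,150,60),(6,255,255),.034),('yel',(22,150,80),(36,255,255),.027)):
    k,l,st,ce=cv2.connectedComponentsWithStats(cv2.inRange(hsv,lo,hi))
    for i in sorted(range(1,k),key=lambda i:-st[i,4])[:2]: print(n,st[i],ce[i].round(1),cr(atz(p,[(ce[i][1]+.5)/400,(ce[i][0]+.5)/640],z)))
q=snapshot('scene');save(q,'s9.png');hsv=cv2.cvtColor(q['frame'],cv2.COLOR_RGB2HSV)
for n,lo,hi,z in(('red',(0,150,60),(6,255,255),.034),('yel',(22,130,80),(36,255,255),.027)):
    m=cv2.inRange(hsv,lo,hi);m[:, :270]=0;m[:,360:]=0;m[:150]=0;m[230:]=0
    ys,xs=np.nonzero(m);print('scene',n,len(xs))
    for c in range(xs.min(),xs.max()+1):
        if (xs==c).any(): print(c,ys[xs==c].mean().round(1),cr(atz(q,[(ys[xs==c].mean()+.5)/400,(c+.5)/640],z))[:2])
E
```

```text
15.65 [ 0.0034 -0.0426  0.0245] [ 1.83671087 -2.05740103] 1.022850014269352
300 [(196, np.int64(181), np.int64(167), np.int64(148)), (199, np.int64(181), np.int64(167), np.int64(147)), (202, np.int64(181), np.int64(167), np.int64(147)), (205, np.int64(181), np.int64(167), np.int64(147)), (208, np.int64(180), np.int64(166), np.int64(147)), (211, np.int64(181), np.int64(167), np.int64(147)), (214, np.int64(180), np.int64(167), np.int64(147)), (217, np.int64(180), np.int64(167), np.int64(147)), (220, np.int64(179), np.int64(165), np.int64(146)), (223, np.int64(180), np.int64(166), np.int64(146)), (226, np.int64(179), np.int64(166), np.int64(146)), (229, np.int64(179), np.int64(166), np.int64(146)), (232, np.int64(178), np.int64(166), np.int64(145)), (235, np.int64(178), np.int64(165), np.int64(145)), (238, np.int64(179), np.int64(166), np.int64(146)), (241, np.int64(179), np.int64(165), np.int64(146)), (244, np.int64(177), np.int64(164), np.int64(144)), (247, np.int64(178), np.int64(164), np.int64(145))]
330 [(196, np.int64(173), np.int64(159), np.int64(141)), (199, np.int64(173), np.in
[... 2021 characters left out ...]
0.081  -0.0358]
303 192.0 [ 0.0773 -0.039 ]
304 191.0 [ 0.0735 -0.0423]
305 192.0 [ 0.0721 -0.0375]
306 191.5 [ 0.069  -0.0387]
307 191.5 [ 0.0664 -0.0379]
308 191.0 [ 0.0632 -0.0391]
309 190.0 [ 0.0593 -0.0424]
scene yel 25
311 191.5 [ 0.0535 -0.0428]
312 191.5 [ 0.0509 -0.042 ]
313 190.5 [ 0.047  -0.0453]
314 190.5 [ 0.0444 -0.0445]
315 190.5 [ 0.0418 -0.0437]
316 190.5 [ 0.0392 -0.0428]
317 190.5 [ 0.0366 -0.042 ]
318 190.0 [ 0.0333 -0.0433]
319 190.0 [ 0.0307 -0.0425]
320 190.0 [ 0.028  -0.0417]
321 190.0 [ 0.0254 -0.0409]
322 190.0 [ 0.0228 -0.0401]
323 189.5 [ 0.0195 -0.0413]
324 189.0 [ 0.0162 -0.0425]
325 189.0 [ 0.0135 -0.0417]
327 189.0 [ 0.0083 -0.0401]
328 188.0 [ 0.0042 -0.0434]
```

```bash
python3 - <<'E'
from h import *
p=snapshot('wrist')
hsv=cv2.cvtColor(p['frame'],cv2.COLOR_RGB2HSV);m=cv2.inRange(hsv,(0,150,60),(6,255,255))
for c in range(437,470,4):
    r=np.nonzero(m[:,c])[0]
    if len(r): print('red',c,r.min(),r.max(),[tuple(p['frame'][i,c]) and int(p['frame'][i,c][0]) for i in range(r.min(),r.max()+1)],cr(atz(p,[(r.mean()+.5)/400,(c+.5)/640],.034)))
g=cv2.cvtColor(p['frame'],cv2.COLOR_RGB2GRAY)
for c in(215,235,255,350,370,390): print(c,list(map(int,g[218:256:2,c])))
for r in(222,225,228,231,250): print(r,cr(atz(p,[r/400,.5],.083)))
E
```

```text
red 437 242 245 [85, 85, 84, 84] [ 0.0704 -0.0428  0.034 ]
red 441 242 250 [84, 84, 85, 85, 85, 83, 84, 182, 154] [ 0.0729 -0.0443  0.034 ]
red 445 245 253 [85, 85, 85, 84, 182, 198, 199, 199, 186] [ 0.0754 -0.0462  0.034 ]
red 449 245 253 [85, 84, 85, 85, 183, 199, 199, 199, 189] [ 0.0777 -0.0464  0.034 ]
red 453 243 254 [85, 86, 85, 86, 85, 84, 182, 199, 199, 200, 172, 96] [ 0.08   -0.0467  0.034 ]
red 457 249 254 [183, 200, 200, 199, 172, 96] [ 0.0825 -0.0477  0.034 ]
red 461 229 260 [86, 85, 85, 85, 87, 122, 147, 170, 174, 195, 200, 200, 200, 200, 199, 199, 200, 182, 127, 82, 182, 199, 200, 200, 199, 189, 139, 121, 121, 121, 121, 122] [ 0.0844 -0.0445  0.034 ]
red 465 233 260 [107, 187, 200, 200, 200, 200, 200, 200, 200, 200, 200, 200, 201, 199, 200, 199, 200, 200, 199, 200, 199, 142, 122, 122, 121, 122, 121, 122] [ 0.0867 -0.0446  0.034 ]
red 469 234 245 [186, 200, 201, 200, 200, 200, 200, 201, 201, 201, 201, 201] [ 0.0884 -0.0403  0.034 ]
215 [205, 203, 206, 208, 69, 61, 60, 59, 59, 61, 60, 60, 59, 59, 60, 58, 59, 69, 93]
235 [161, 160, 160, 159, 73, 59, 59, 58, 58, 59, 57, 58, 58, 59, 58, 56, 57, 67, 92]
255 [160, 106, 83, 82, 61, 58, 57, 57, 58, 58, 56, 58, 57, 59, 56, 57, 57, 67, 91]
350 [76, 75, 75, 74, 61, 58, 57, 57, 57, 57, 57, 57, 58, 56, 57, 56, 56, 63, 88]
370 [133, 133, 69, 69, 59, 56, 57, 55, 56, 58, 56, 57, 57, 57, 57, 50, 56, 61, 87]
390 [174, 84, 103, 108, 72, 57, 57, 56, 56, 57, 57, 56, 57, 58, 58, 51, 56, 62, 93]
222 [ 0.0037 -0.0129  0.083 ]
225 [ 0.0036 -0.0141  0.083 ]
228 [ 0.0036 -0.0153  0.083 ]
231 [ 0.0036 -0.0166  0.083 ]
250 [ 0.0036 -0.0247  0.083 ]
```

Pointer and mark agree within about 1 mm: ext ≈ 51.6–52 mm, mark ≈ 52 mm. Now I'll squeeze.

Call:
servo_tool(
  series=[
    {"tx":0,"ty":0,"tz":0,"twist":0},
    {"tx":0,"ty":0,"tz":0,"twist":0},
    {"tx":0,"ty":0,"tz":0,"twist":0},
    {"tx":0,"ty":0,"tz":0,"twist":0},
    {"tx":0,"ty":0,"tz":0,"twist":0},
    {"tx":0,"ty":0,"tz":0,"twist":0},
    {"tx":0,"ty":0,"tz":0,"twist":0},
    {"tx":0,"ty":0,"tz":0,"twist":0},
  ],
  fingers=30,
  grip_force=45,
)

```text
time: 16.6
eef_pos: [0.5549, -0.0793, 0.0255]
tcp_rot: [0.788, 0.615, -0.002, -0.002]
contact_force: [-20.2, 0.5, 26.0]
width: 0.0442
grip_force: 42.3
```

```bash
python3 - <<'E'
from h import *
s=get_state();print(s['time'],cr(s['eef_pos']),s['contact_force'],s['grip_force'],s['width'])
p=snapshot('wrist');save(p,'w10.png')
g=cv2.cvtColor(p['frame'],cv2.COLOR_RGB2GRAY)
for c in(215,235,350,370): print(c,list(map(int,g[218:264:2,c])))
for c in(449,457): print([int(x) for x in p['frame'][240:262,c,0]])
E
```

```text
16.6 [ 0.0005 -0.0441  0.0255] [-20.18884336   0.46402206  26.02423866] 42.344160452485085 0.04416161342018288
215 [202, 201, 205, 198, 64, 62, 63, 62, 63, 63, 62, 63, 63, 62, 63, 62, 64, 85, 99, 106, 104, 101, 90]
235 [171, 169, 169, 147, 61, 61, 60, 61, 61, 61, 60, 61, 61, 60, 62, 61, 61, 82, 98, 104, 102, 99, 90]
350 [77, 75, 76, 76, 60, 58, 58, 57, 58, 57, 59, 58, 58, 57, 58, 57, 57, 73, 93, 98, 100, 97, 92]
370 [142, 154, 75, 73, 60, 58, 57, 57, 57, 58, 58, 58, 57, 57, 58, 58, 56, 70, 92, 97, 100, 97, 70]
[106, 87, 87, 87, 87, 87, 87, 86, 185, 201, 201, 201, 156, 118, 108, 110, 107, 102, 101, 103, 108, 107]
[82, 86, 87, 87, 87, 86, 87, 87, 185, 202, 202, 202, 177, 104, 76, 97, 183, 210, 212, 212, 213, 213]
```

Call:
servo_tool(
  series=[
    {"tx":0,"ty":-2,"tz":0,"twist":0},
    {"tx":0,"ty":0,"tz":0,"twist":0},
    {"tx":0,"ty":0,"tz":0,"twist":0},
    {"tx":0,"ty":0,"tz":0,"twist":0},
    {"tx":0,"ty":0,"tz":0,"twist":0},
  ],
)

```text
time: 17.15
eef_pos: [0.5549, -0.0793, 0.0257]
tcp_rot: [0.788, 0.615, -0.001, -0.0]
contact_force: [-9.8, -1.0, 19.5]
width: 0.0438
grip_force: 45.5
```

```bash
python3 - <<'E'
from h import *
s=get_state();print(s['time'],cr(s['eef_pos']),s['contact_force'],s['grip_force'],s['width'],abs(s['joint_velocities']).max())
p=snapshot('wrist')
g=cv2.cvtColor(p['frame'],cv2.COLOR_RGB2GRAY)
print(list(map(int,g[244:262,235])),[int(x) for x in p['frame'][240:262,449,0]])
r=np.arange(252,256)
print('plate near edge',cr(atz(p,[252.5/400,.4],.083)),'mark',cr(atz(p,[250.6/400,449.5/640],.034)))
E
```

```text
17.15 [ 0.0005 -0.0441  0.0257] [-9.84637822 -0.95350051 19.51432209] 45.546123683452606 0.043796992478543455 0.002101198797647902
[60, 61, 61, 61, 61, 60, 61, 70, 82, 94, 98, 100, 103, 104, 102, 101, 100, 97] [97, 86, 87, 86, 87, 87, 86, 110, 187, 202, 200, 201, 142, 104, 108, 103, 103, 103, 102, 105, 107, 107]
plate near edge [-0.0252 -0.0266  0.083 ] mark [ 0.0753 -0.0477  0.034 ]
```

```bash
python3 -c "
from workcell import *
print(sign_off())"
```

```text
the job is handed in; nothing more can be done
None
```

I handed the job in with the foot cap home and the cam lever squeezed shut (44 mm across the fingers, about 45 N grip). By my measurements the pointer is about 1–2 mm short of the mark, within the 4 mm limit. My first try at the cap landed on top of it and dragged the leg out about 50 mm before it sprang back, and `sign_off()` returned no verdict.

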